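# Nudge a board home in its test fixture, flip the pressure lid over it and hold it down

### The job

The green socket board has been dropped crooked into the bench test fixture, with its front feet up on the nest's front ledge: push it gently back with a fingertip until it drops flat into the nest. Then flip the raised lid over onto the board by pushing it from behind, without slamming it, press it down fully shut against the spring probes and finish while holding it down there. It is all done by pushing and pressing: the board must not be lifted out, and the things standing around stay where they are.

Things in the scene. Friction and masses are not known exactly. Their poses are not given: they have to be found in the camera images.
- fixture: Bench test fixture, fixed to the worktop: grey housing with aluminium top, 134 mm (x) by 138 mm (y), 32 mm high, a black nest and a hinged lid on it. Origin at worktop height under the nest's centre; +x points from its front (two pilot lamps) to its back (lid hinge), +y to its left, z up. All fixture heights below are above the worktop.
- nest_floor (a point): Centre of the nest's floor, z = 32 mm. Black walls rise to z = 47 mm round a pocket of 62.5 mm (x) by 103 mm (y). The front wall is a 12 mm wide ledge (x -43 to -31 mm) with a 3 mm, 45 degree lead-in on its inner edge; the others are 8 mm thick. Six brass spring probes carry a seated board 3 mm above the floor; the lid presses it down those 3 mm (about 14 N in all).
- test_board: Loose green socket board, 50 g, 60 mm (x) by 100 mm (y): a 2 mm slab, its underside 6 mm above the origin, on four feet of 6 mm diameter at x = +-25, y = +-45 mm. Origin under the centre, in the plane of the feet's undersides; x as the fixture's, z up through the board. Home: origin over the fixture's within 1.3 mm, level, 35 mm above the worktop (32 mm once pressed by the lid).
- board_front (a point): Middle of the slab's front edge (top). At the start the board lies 13 to 19 mm too far to the fixture's front, front feet up on the ledge, back part down on the probes, sloping about 15 degrees, this edge about 55 mm above the worktop. Pushed towards the fixture's +x the feet slip off the ledge and it drops in; this edge is then 43 mm high, below the walls.
- board_sockets (a point): Front end of the row of five black and white sockets, half way up: x = -14 mm, y = 2 mm, 12 mm above the board's origin. The sockets span x -14 to +22, y -31 to +35 mm, 8 to 16 mm above the origin; a grey connector spans x -18 to -6, y -45 to -31 mm, up to 18 mm. In front of these the slab is bare. Once the board is home they stand above the ledge's height (43 to 51 mm).
- press_lid (a joint): Lid angle (rad): 0 fully shut (level, at its stop), growing as it opens; 1.65 to 1.95 at the start, leaning back past upright. A stiff hinge (0.1 N m) holds it at any angle. Four pegs under it touch a seated board from about 0.06 rad on, then the springs push back; let go there, it rises again. About 10 N down, 90 mm from the hinge, holds it shut.
- lid_hinge (a point): Middle of the lid's hinge axis, 52 mm behind the fixture's origin and 59 mm above the worktop; the axis runs along the fixture's y. Round about, fixed: a lamp post at world x 0.25, y 0.12 m whose arm runs 0.34 to 0.39 m above the worktop to x 0.61, y 0.27; a second lamp's arm to the right sinks from x 0.57, y -0.31, z 0.30 to its foot at x 0.80, y -0.14 m.
- lid_bar (a point): Middle of the outer face (the top when shut) of the blue bar on the lid's free edge: 60 mm long along y, 18 mm wide, 10 mm thick, its middle 111 mm and its outer edge 120 mm from the hinge axis. The rest of the lid is a flat clear panel in an aluminium frame, 108 mm wide, 2 to 102 mm from the axis, 6 mm thick, centred on the plane through the axis (outer face 3 mm off it, the bar's 5 mm).
- tray_good: Bystander, not to be disturbed: blue parts tray, 71x101x23 mm, to the right. Origin at the centre of its underside.
- tray_reject: Bystander, not to be disturbed: red parts tray, 66x86x21 mm, behind. Origin at the centre of its underside.
- gauge_block: Bystander, not to be disturbed: steel step block, 23x48x30 mm, behind the fixture. Origin at the centre of its underside.
- vial: Bystander, not to be disturbed: sample vial with black cap, 20 mm diameter, 54 mm tall, standing behind the fixture. Origin at the centre of its underside.
- flux_bottle: Bystander, not to be disturbed: small bottle with red cap and thin nozzle, 33 mm diameter, 93 mm tall, standing behind. Origin at the centre of its underside.
- oil_bottle: Bystander, not to be disturbed: small bottle with yellow cap, 29 mm diameter, 66 mm tall, standing behind. Origin at the centre of its underside.
- stamp: Bystander, not to be disturbed: wooden hand stamp, 23x23x53 mm, standing to the right. Origin at the centre of its underside.

How it is judged (in metres and radians):
On the way, in this order (a step that is already met when the one before it is completed fails the run):
1. the board lies level in the nest, home within 3 mm, the lid still open (x of test_board in the frame of fixture between -0.003 and 0.003 m and y of test_board in the frame of fixture between -0.003 and 0.003 m and z of test_board in the frame of fixture below 0.037 m and angle between test_board's own z axis and vertical below 0.08 rad and value of joint press_lid above 1 rad), for 0.2 s.
2. the lid has been flipped over and lies down over the board (x of test_board in the frame of fixture between -0.003 and 0.003 m and y of test_board in the frame of fixture between -0.003 and 0.003 m and value of joint press_lid below 0.3 rad).
At the end, for the whole second after the job is handed in: The lid is held fully shut by the fingers (lid angle below 0.025 rad, the fingers pressing on the fixture's lid with more than 2 N) and the board beneath it is home in the nest (within 3 mm of the nest's centre along both sides) and pressed down (its feet within 2.2 mm of the nest's floor) (x of test_board in the frame of fixture between -0.003 and 0.003 m and y of test_board in the frame of fixture between -0.003 and 0.003 m and z of test_board in the frame of fixture below 0.0342 m and value of joint press_lid below 0.025 rad and contact force between the fingers and fixture above 2 N); the arm keeps its last pose, push and grip.
It fails at once if the board is lifted or carried (its origin more than 50 mm above the worktop) or pushed out of the nest (z of test_board in the frame of fixture above 0.05 m or x of test_board in the frame of fixture below -0.04 m).
It fails at once if the board is pushed hard (fingers on the board with more than 30 N) (contact force between the fingers and test_board above 30 N).
It fails at once if the lid is slammed (closes faster than 4 rad/s) (velocity of joint press_lid below -4 rad/s).
It fails at once if a thing lying around is moved more than 15 mm (distance of any of tray_good, tray_reject, gauge_block, vial, flux_bottle, oil_bottle, stamp from where it was at the start of the episode above 0.015 m).
It also fails if it takes over 56 s, if anything falls off the work surface, if the arm or the gripper's body presses on something with over 40 N, if the wrist force passes 120 N, or if a joint passes its speed limit or range.

### The arm

A 6-joint arm with a two-finger parallel gripper is mounted at the origin on a cart in front of the work surface, level with it; the furniture and walls round the work are solid. World frame = base frame: x ahead of the robot, y to its left, z up, the work surface at z = 0. Lengths are in mm, angles in rad, forces in N, time in s.
With the tool pointing down it reaches from about 300 to 775 mm from the base axis. Payload 14.6 kg.
Tool frame: the origin (TCP) lies on the centre line of the jaws, within the pads' length; the fingertips stand 19 mm ahead of it and the grasp point (between the pads) is the TCP (bot.tip_reach is the distance from the TCP to the fingertips, in mm); y points along the fingers, x is the direction in which the jaws open and shut, and the axes are right-handed (so a half turn about y gives the same grasp; the last joint's range is limited). The gripper opens to 85 mm and grips with 20 to 120 N. Pads are 22 mm wide; open, the fingers measure 114 mm over their backs; the gripper's body (76 mm by 85 mm) begins 54 mm behind the grasp point. The pads swing forward as they close: fully open they stand 13 mm farther back than shut.
Start: joints at [-1.226, 0.3, 1.521, -0, 1.321, -0.067], TCP at [220.135, -504.014, 250.281] pointing down, gripper open.
Joint ranges: [-3.03, 3.03], [-0.79, 2.21], [0.23, 2.52], [-1.04, 4.18], [0, 3.07], [-2.55, 2.55]. Speed limits (rad/s): [2.22, 2.22, 2.57, 3.14, 3.14, 3.14].

### API

Orientations are given as a unit quaternion [w, x, y, z].
In Python, from rig import bot gives the robot as it stands. Calls block until the motion is done:
- bot.move_to(position, orientation): joint-space move of the TCP to a pose.
- bot.servo_line(position, attitude=None, speed=150, until_force=None): straight line of the TCP; attitude=None keeps the orientation; speed is the mean speed in mm/s. With until_force (N) it stops when the force on the tool has changed by that much, and returns True; else False.
- bot.move_joints(angles): joint-space move.
- bot.move_gripper(opening, grip_force=None): finger opening in mm; grip_force is the grip in N (None keeps the last); returns when the fingers have stopped.
- bot.dwell(seconds).
- bot.ik(position, orientation): joint angles nearest the present ones, or None.
- bot.read_state(): the state.
- bot.read_camera(name): name is "side" or "top"; returns a dict with "image" (400x640x3 uint8, blue, green, red), "depth" (400x640 float32, mm along the optical axis (not along the pixel's ray), 0 where there is no reading), "fovy" (degrees; the focal length in pixels is half the picture's height over the tangent of half this angle, whatever the lens; pixels are square), "cx", "cy" (the principal point, pixels), "eye" and "attitude" of the camera in the world. Camera axes: x right, y down, z forward; pixel columns grow to the right and rows downward; lengths in mm; the calibration is good to about 2 mm. A picture is of the moment at which its call begins.
A pose or a line that the arm cannot do raises bot.MotionError and nothing moves.
- bot.finish_job(): hands the job in, once; it reports no verdict.
The state is a dict: "clock": time; "joint_positions": joint angles; "qvel": joint speeds; "effort": joint torques, N m; "ee_pos": TCP position; "tool_rot": TCP orientation; "ft_force": force on the tool from outside, world axes, zero at the start; "moment": the same for the moment, N m; "grip_width": finger opening in mm.
Only numpy, scipy, OpenCV 4.12 (cv2) and the standard library are available. Lean on these libraries where they do the work, as an engineer would, in place of code of your own. Each camera call takes 0.05 s, during which the arm holds its last target.

## Working session

There is one attempt and no reset: what is moved stays moved. The work goes in short steps, each a Python script; the robot and the scene stay as the last script left them, time stands still between calls to the robot, and variables do not carry over. Pictures are saved under pics/ and viewed, and the job is handed in when it is done.

```bash
mkdir -p pics; ls; python3 - <<'E'
from rig import bot
import cv2,numpy as np
for n in("side","top"):
    c=bot.read_camera(n); cv2.imwrite(f"pics/{n}0.png",c["image"])
    np.savez(f"{n}0.npz",**{k:np.array(v) for k,v in c.items()})
    print(n,c["fovy"],c["cx"],c["cy"],c["eye"],c["attitude"],(c["depth"]>0).mean())
print(bot.read_state())
E
```

```text
pics
side 43.23966076968258 323.01287106588074 198.98465419336554 [207.84333485 695.49786358 665.670403  ] [ 0.11034497 -0.19988495  0.86517474 -0.44647807] 0.9956796875
top 44.381485741006955 320.1876825894758 203.0893423233277 [ 426.21987568  -23.84306589 1101.2732202 ] [ 0.04642704 -0.70399238  0.70666462 -0.05351979] 0.9959921875
{'clock': 0.1, 'joint_positions': array([-1.22562133e+00,  3.00459576e-01,  1.52150525e+00,  1.54822431e-05,
        1.32072050e+00, -6.65794433e-02]), 'qvel': array([-1.24514694e-03, -9.94265546e-04, -1.94254310e-04, -9.44570510e-05,
        3.42464264e-04, -1.14715046e-04]), 'effort': array([ 4.77015910e-04, -5.44386506e+01, -3.62369800e+01, -3.98917763e-06,
        3.06173177e-03, -1.86564300e-06]), 'ee_pos': array([ 220.0669542 , -503.84947666,  249.75970671]), 'tool_rot': array([ 0.59188998, -0.59141633,  0.38753439, -0.38692387]), 'ft_force': array([ 0.42163836, -1.11588654, -0.46550879]), 'moment': array([0.00578975, 0.01083819, 0.00686544]), 'grip_width': 85.39708540900646}
```

View pics/side0.png

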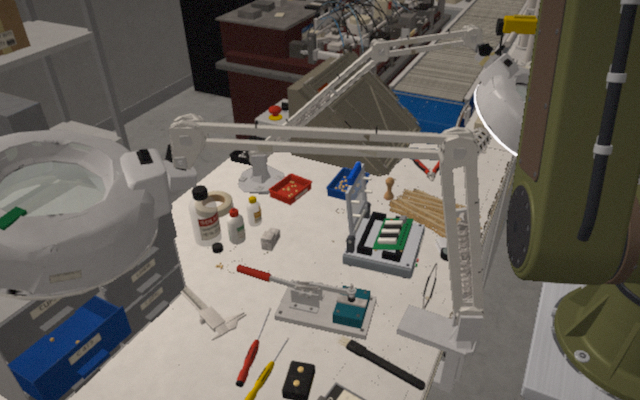

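View pics/top0.png

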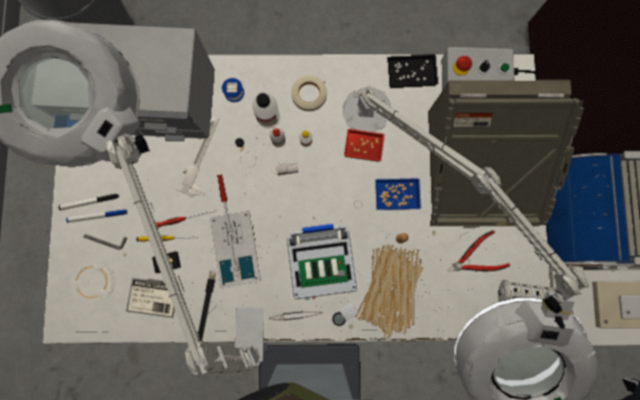

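The fixture is at about (322,262) in the top view and (385,240) in the side view. The lid stands up, with its blue bar at (318,229) in the top view. I'll zoom in next.

```bash
cat > h.py <<'E'
import numpy as np,cv2
from scipy.spatial.transform import Rotation as R
def load(n): 
    d=np.load(n+".npz"); return {k:d[k] for k in d}
def cam(c):
    q=np.array(c["attitude"]);Rm=R.from_quat([q[1],q[2],q[3],q[0]]).as_matrix()
    f=200/np.tan(np.radians(float(c["fovy"]))/2); return Rm,f,np.array(c["eye"])
def cloud(c):
    Rm,f,e=cam(c); v,u=np.mgrid[:400,:640]; d=c["depth"]
    P=np.stack([(u-c["cx"])/f*d,(v-c["cy"])/f*d,d],-1); return P@Rm.T+e
def ray(c,u,v,z):
    Rm,f,e=cam(c); r=Rm@np.array([(u-c["cx"])/f,(v-c["cy"])/f,1]); return e+r*(z-e[2])/r[2]
def proj(c,p):
    Rm,f,e=cam(c); q=(np.array(p)-e)@Rm; return np.stack([q[...,0]/q[...,2]*f+c["cx"],q[...,1]/q[...,2]*f+c["cy"]],-1)
E
python3 - <<'E'
from h import *
t=load("top0");s=load("side0")
a=cv2.resize(t["image"][215:310,275:370],None,fx=6,fy=6,interpolation=cv2.INTER_CUBIC)
b=cv2.resize(s["image"][155:280,335:435],None,fx=4.6,fy=4.6,interpolation=cv2.INTER_CUBIC)
cv2.imwrite("pics/topz.png",a);cv2.imwrite("pics/sidez.png",b)
P=cloud(t)
# aluminium top of housing at z=32: list 
for v in range(222,306,4):
    print(v,[f"{P[v,u,0]:.0f},{P[v,u,1]:.0f},{P[v,u,2]:.0f}" for u in range(286,364,8)])
E
```

```text
222 ['540,42,-1', '540,24,2', '426,-24,1101', '540,-12,1', '540,-30,-3', '540,-48,-1', '540,-66,-0', '540,-84,1', '540,-102,-1', '539,-120,2']
226 ['531,42,-2', '531,24,1', '531,6,2', '531,-12,2', '514,-29,177', '514,-44,179', '516,-60,161', '515,-75,161', '530,-102,3', '530,-120,2']
230 ['522,42,0', '522,24,-0', '522,6,1', '506,-14,179', '507,-29,176', '507,-44,171', '509,-60,151', '509,-76,141', '521,-102,2', '522,-120,-2']
234 ['513,42,-0', '500,17,162', '501,2,152', '502,-14,140', '503,-29,126', '504,-45,118', '504,-62,105', '505,-79,94', '512,-102,1', '512,-120,2']
238 ['504,42,-1', '496,19,120', '497,3,102', '497,-13,94', '498,-30,85', '499,-46,71', '499,-64,62', '500,-81,59', '504,-102,1', '503,-120,1']
242 ['495,42,2', '491,21,70', '491,4,62', '493,-12,34', '493,-30,34', '493,-47,33', '493,-65,34', '492,-81,44', '493,-100,27', '495,-120,0']
246 ['486,42,-3', '484,22,36', '484,5,34', '484,-12,33', '483,-30,51', '483,-47,45', '483,-64,49', '484,-82,34', '484,-100,30', '486,-120,-0']
250 ['477,42,0', '475,22,48', '475,5,49', '475,-12,45', '476,-30,31', '475,-47,32', '475,-65,32'
[... 1177 characters left out ...]
86 ['398,41,5', '399,22,30', '399,4,56', '399,-12,56', '398,-29,32', '398,-47,34', '398,-64,35', '398,-81,30', '398,-98,37', '397,-118,1']
290 ['389,41,-0', '390,22,34', '390,5,32', '390,-12,31', '390,-29,35', '390,-46,37', '390,-64,34', '390,-81,31', '390,-98,33', '388,-118,1']
294 ['380,41,1', '382,22,30', '382,5,33', '381,-12,31', '382,-29,34', '381,-47,31', '381,-64,30', '380,-83,-2', '380,-100,-1', '380,-118,-2']
298 ['372,41,1', '373,22,25', '373,5,21', '371,-12,-1', '371,-29,2', '371,-47,2', '371,-65,-1', '371,-82,2', '371,-100,-3', '371,-118,1']
302 ['363,41,-1', '363,23,0', '363,6,-0', '363,-12,-2', '363,-29,2', '362,-47,-3', '362,-65,-2', '362,-82,-1', '362,-100,-1', '362,-118,-0']
```

View pics/topz.png

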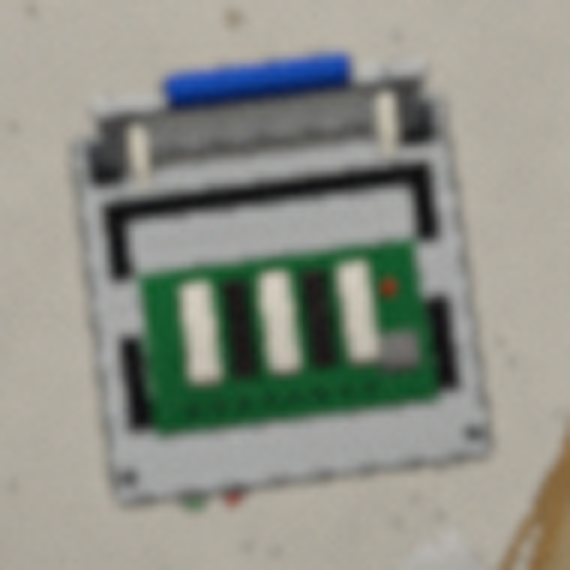

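View pics/sidez.png

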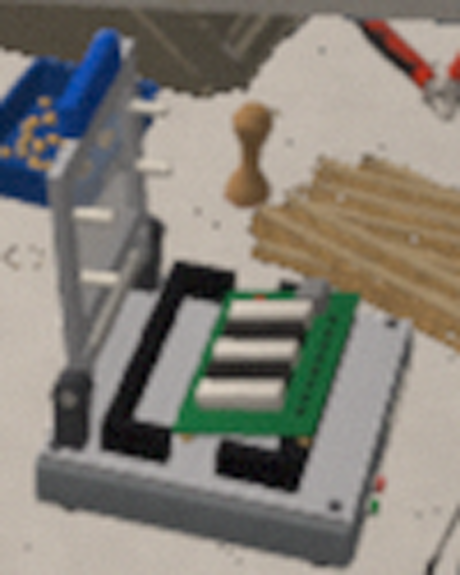

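```bash
python3 - <<'E'
from h import *
t=load("top0");s=load("side0")
P=cloud(t);Q=cloud(s)
z=P[...,2]
m=((z>20)&(z<70)).astype(np.uint8); m[:, :270]=0;m[:,375:]=0;m[:215]=0;m[310:]=0
n,l,st,ce=cv2.connectedComponentsWithStats(m); k=1+st[1:,4].argmax(); print(st[k])
pts=P[l==k][:,:2].astype(np.float32)
pp=P[(l==k)&(z>27)&(z<37)][:,:2].astype(np.float32)
r=cv2.minAreaRect(pts);print(r, cv2.minAreaRect(pp))
def zr(x,y,h,z): return ray(t,275+(x+.5)/6-.5,215+(y+.5)/6-.5,h)
names=dict(hFL=(117,500,32),hFR=(493,455,32),hBL=(75,145,32),hBR=(438,100,32),nBL=(105,210,47),nBR=(432,165,47),
 nFL=(135,430,47),nFR=(460,385,47),bFL=(157,432,54),bFR=(440,395,54),bBL=(142,275,39),bBR=(415,240,39))
for k,v in names.items(): print(k,np.round(zr(v[0],v[1],v[2],0),1))
# blue bar in both
for n,c,C in(("t",t,P),("s",s,Q)):
    hsv=cv2.cvtColor(c["image"],cv2.COLOR_BGR2HSV)
    b=(hsv[...,0]>100)&(hsv[...,0]<130)&(hsv[...,1]>150)&(C[...,2]>120)&(C[...,2]<220)&(abs(C[...,0]-510)<60)&(abs(C[...,1]+30)<80)
    p=C[b]; print(n,b.sum(),p.min(0).round(),p.max(0).round(),np.median(p,0).round(1))
    np.set_printoptions(suppress=True)
# lid plane pts from side view
E
```

```text
[ 287  231   70   69 3609]
((442.73809814453125, -37.46087646484375), (136.15585327148438, 138.14501953125), 7.0036187171936035) ((444.4151916503906, -37.517066955566406), (132.4630584716797, 136.6653289794922), 7.271631717681885)
hFL [373.4  21.9  32. ]
hFR [ 388.6 -112.7   32. ]
hBL [500.2  37.5  32. ]
hBR [516.1 -94.6  32. ]
nBL [475.9  25.9  47. ]
nBR [491.5 -91.1  47. ]
nFL [398.4  15.   47. ]
nFR [ 413.6 -100.1   47. ]
bFL [397.9   7.   54. ]
bFR [410.3 -92.5  54. ]
bBL [453.   12.9  39. ]
bBR [465.1 -85.2  39. ]
t 132 [503. -56. 173.] [516.  -1. 183.] [510.1 -29.1 178.5]
s 157 [500. -53. 163.] [516.   3. 181.] [506.3 -17.7 178.3]
```

```bash
python3 - <<'E'
from h import *
np.set_printoptions(suppress=True)
t=load("top0");P=cloud(t);z=P[...,2]
# height map for obstacles in the region x 100..800,y -650..350
for v in range(60,400,17):
    print(v,[("%d,%d,%d"%tuple(P[v,u]) if 20<P[v,u,2]<1000 else ".") for u in range(340,640,20)])
E
```

```text
60 ['.', '.', '.', '.', '.', '.', '882,-339,94', '897,-394,61', '896,-438,63', '.', '.', '.', '.', '.', '.']
77 ['.', '.', '.', '.', '.', '.', '855,-346,65', '855,-391,64', '856,-436,64', '.', '.', '.', '.', '.', '.']
94 ['.', '.', '.', '.', '.', '797,-286,116', '772,-308,181', '767,-343,193', '771,-386,183', '771,-425,184', '766,-458,197', '766,-497,196', '.', '.', '.']
111 ['.', '792,-127,20', '765,-162,99', '.', '.', '761,-286,111', '738,-307,181', '739,-347,177', '738,-386,179', '737,-424,181', '737,-463,182', '739,-505,177', '730,-530,204', '.', '.']
128 ['.', '.', '.', '716,-196,140', '697,-222,203', '726,-287,104', '711,-313,155', '710,-352,157', '711,-393,155', '711,-433,155', '710,-473,157', '709,-512,159', '.', '.', '.']
145 ['.', '.', '.', '.', '.', '653,-249,243', '682,-319,132', '683,-361,127', '682,-400,132', '681,-440,135', '682,-482,132', '681,-521,136', '.', '.', '.']
162 ['.', '.', '.', '.', '.', '646,-275,137', '613,-272,279', '652,-366,108', '652,-408,107', '652,-449,109', '652,-491,108', '648,-524,125', '669,-617,32', '666,-655,43', '666,-698,47']
179 ['.', '.', 
[... 1202 characters left out ...]
 '349,-321,197', '351,-346,228', '353,-372,250', '355,-394,277', '356,-423,286', '.', '333,-640,20', '.']
332 ['.', '.', '.', '.', '.', '.', '.', '322,-312,218', '325,-337,247', '326,-367,258', '328,-391,279', '328,-422,283', '325,-471,253', '.', '.']
349 ['.', '.', '.', '.', '.', '.', '286,-289,171', '294,-307,229', '296,-337,242', '297,-369,248', '.', '298,-433,256', '296,-470,250', '.', '.']
366 ['.', '.', '.', '.', '.', '.', '256,-288,172', '264,-310,216', '260,-352,198', '262,-383,209', '262,-417,211', '262,-453,212', '267,-474,238', '.', '.']
383 ['.', '.', '.', '.', '.', '.', '.', '232,-313,203', '227,-357,179', '229,-389,190', '228,-426,187', '229,-459,194', '234,-483,216', '.', '.']
```

```bash
python3 - <<'E'
from h import *
t=load("top0");s=load("side0")
print(proj(t,[[220,-504,250],[220,-504,350],[220,-504,450]]),proj(s,[[220,-504,231],[220,-504,350],[444,-37,40]]))
cv2.imwrite("pics/l1.png",np.hstack([cv2.resize(t["image"][260:400,440:640],None,fx=2.5,fy=2.5),cv2.resize(s["image"][0:233,440:565],None,fx=1.5,fy=1.5)[:350]]))
E
```

```text
[[603.35954529 396.3935702 ]
 [642.97974202 413.37887252]
 [695.24018443 435.78308772]] [[558.81651626  76.76667748]
 [573.3794634   22.60419445]
 [385.60375614 235.28687861]]
```

View pics/l1.png

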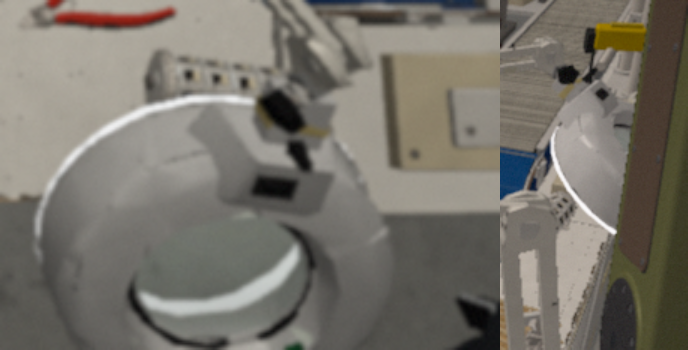

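```bash
cat >> h.py <<'E'
YAW=np.radians(7.1); C=np.array([444.6,-37.4])
def F(x,y,z): 
    c,s=np.cos(YAW),np.sin(YAW); return np.array([C[0]+c*x-s*y,C[1]+s*x+c*y,z])
def Q(sgn=1,tilt=0.):
    # tool y down (tilted by tilt about fixture y: + => tip points toward +x), jaw along +-fixture y
    xf=np.array([np.cos(YAW),np.sin(YAW),0]);yf=np.array([-np.sin(YAW),np.cos(YAW),0]);zf=np.array([0,0,1.])
    y=-np.cos(tilt)*zf+np.sin(tilt)*xf; x=sgn*yf; z=np.cross(x,y)
    q=R.from_matrix(np.stack([x,y,z],1)).as_quat(); return np.array([q[3],q[0],q[1],q[2]])
E
python3 - <<'E'
from h import *
from rig import bot
np.set_printoptions(suppress=True,precision=3)
print(bot.tip_reach)
s=bot.read_state();q=s["tool_rot"];print(R.from_quat([q[1],q[2],q[3],q[0]]).as_matrix())
for z in(350,420,470): print(bot.ik([220,-504,z],q))
for sg in(1,-1):
  for p in[(-75,0,450),(-75,0,69),(-41,0,69),(110,0,450),(110,0,150),(110,0,200),(-60,0,85)]: print(sg,p,bot.ik(F(*p),Q(sg)))
E
```

```text
19.0
[[ 0.4   -0.     0.916]
 [-0.916  0.001  0.4  ]
 [-0.001 -1.     0.   ]]
[-1.226  0.246  1.361  0.     1.536 -0.067]
[-1.226  0.237  1.215  0.     1.69  -0.067]
[-1.226  0.248  1.09   0.     1.805 -0.067]
1 (-75, 0, 450) [-0.224 -0.181  1.578 -0.     1.745 -1.918]
1 (-75, 0, 69) [-0.224  0.192  2.156 -0.     0.794 -1.918]
1 (-41, 0, 69) [-0.195  0.255  2.072 -0.     0.814 -1.89 ]
1 (110, 0, 450) [-0.109  0.252  1.13  -0.     1.76  -1.804]
1 (110, 0, 150) [-0.109  0.411  1.617 -0.     1.114 -1.804]
1 (110, 0, 200) [-0.109  0.355  1.569 -0.     1.218 -1.804]
1 (-60, 0, 85) [-0.21   0.185  2.111 -0.     0.846 -1.905]
-1 (-75, 0, 450) [-0.224 -0.181  1.578 -0.     1.745  1.223]
-1 (-75, 0, 69) [-0.224  0.192  2.156 -0.     0.794  1.223]
-1 (-41, 0, 69) [-0.195  0.255  2.072 -0.     0.814  1.252]
-1 (110, 0, 450) [-0.109  0.252  1.13  -0.     1.76   1.338]
-1 (110, 0, 150) [-0.109  0.411  1.617 -0.     1.114  1.338]
-1 (110, 0, 200) [-0.109  0.355  1.569 -0.     1.218  1.338]
-1 (-60, 0, 85) [-0.21   0.185  2.111 -0.     0.846  1.236]
```

```bash
python3 - <<'E'
from h import *
from rig import bot
np.set_printoptions(suppress=True,precision=1)
q=bot.read_state()["tool_rot"]
bot.servo_line([220,-504,470],speed=250)
bot.move_gripper(0,40)
bot.move_to(F(-80,0,460),Q(-1))
bot.move_to(F(-80,0,150),Q(-1))
bot.servo_line(F(-75,0,69.5),speed=150)
s=bot.read_state();print(s["clock"],s["ee_pos"],s["ft_force"],s["grip_width"])
for n in("side","top"):
    c=bot.read_camera(n);np.savez(f"{n}1.npz",**{k:np.array(v) for k,v in c.items()})
    x=c["image"][215:310,275:370] if n=="top" else c["image"][155:280,335:435]
    cv2.imwrite(f"pics/{n}1.png",cv2.resize(x,None,fx=4,fy=4,interpolation=cv2.INTER_CUBIC))
E
python3 -c "
import cv2,numpy as np
a=cv2.imread('pics/side1.png');b=cv2.imread('pics/top1.png');H=max(a.shape[0],b.shape[0])
f=lambda i:cv2.copyMakeBorder(i,0,H-i.shape[0],0,0,0)
cv2.imwrite('pics/c1.png',np.hstack([f(a),f(b)]))"
```

```text
5.5167 [370.7 -46.8  70.3] [ 0.6 -0.3 -0.4] 0.10287402533826699
```

View pics/c1.png

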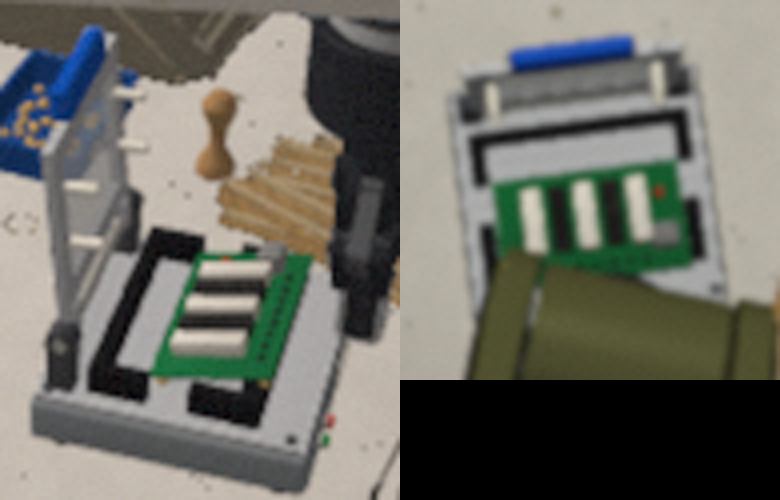

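In the side crop the closed fingertip stands in front of the board's front edge, near (365,320), and the board is undisturbed. I'll push it now in small steps.

```bash
cat > look.py <<'E'
from h import *
def look(bot,k):
    out=[]
    for n in("side","top"):
        c=bot.read_camera(n);np.savez(f"{n}{k}.npz",**{a:np.array(v) for a,v in c.items()})
        x=c["image"][215:310,275:370] if n=="top" else c["image"][155:280,335:435]
        x=cv2.resize(x,None,fx=4,fy=4,interpolation=cv2.INTER_CUBIC)
        out.append(cv2.copyMakeBorder(x,0,500-x.shape[0],0,0,0))
    cv2.imwrite(f"pics/c{k}.png",np.hstack(out))
E
python3 - <<'E'
from look import *
from rig import bot
np.set_printoptions(suppress=True,precision=1)
for x in (-60,-55,-50,-46,-43):
    r=bot.servo_line(F(x,0,69.5),speed=25,until_force=8)
    s=bot.read_state();print(x,r,round(s["clock"],2),s["ee_pos"],s["ft_force"])
    if r: break
look(bot,2)
E
```

```text
-60 False 6.37 [385.  -44.8  69.4] [-0.6 -0.  -0.4]
-55 False 6.72 [390.1 -44.2  69.5] [-0.3  0.3 -0.3]
-50 False 7.07 [395.1 -43.5  69.5] [ 0.1  0.7 -0.2]
-46 False 7.38 [399.1 -43.1  69.5] [-0.1  0.3 -0.7]
-43 False 7.64 [402.  -42.7  69.5] [0.  0.6 0.4]
```

View pics/c2.png

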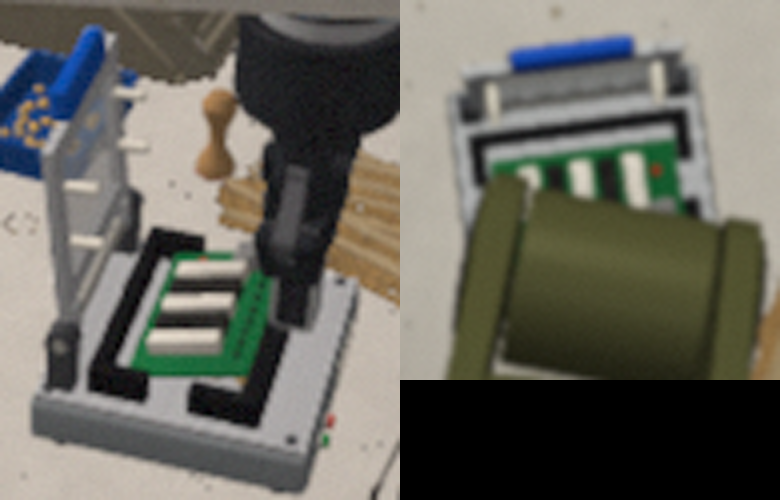

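The board has slid about 10 mm back and is still tilted, with a small gap left at the back wall near (150,340). I'll continue.

```bash
python3 - <<'E'
from look import *
from rig import bot
np.set_printoptions(suppress=True,precision=1)
for x in (-41.5,-40,-38.5,-37):
    r=bot.servo_line(F(x,0,69.5),speed=15,until_force=8)
    s=bot.read_state();print(x,r,round(s["clock"],2),s["ee_pos"],s["ft_force"])
    if r: break
look(bot,3)
E
```

```text
-41.5 False 7.99 [403.5 -42.5  69.5] [ 0.4 -0.8  0.2]
-40 False 8.24 [405.  -42.3  69.5] [-0.2 -0.1  0.4]
-38.5 False 8.49 [406.5 -42.2  69.5] [-0.4 -0.2 -0.1]
-37 False 8.74 [408.  -42.   69.5] [ 0.3 -0.9 -0.1]
```

View pics/c3.png

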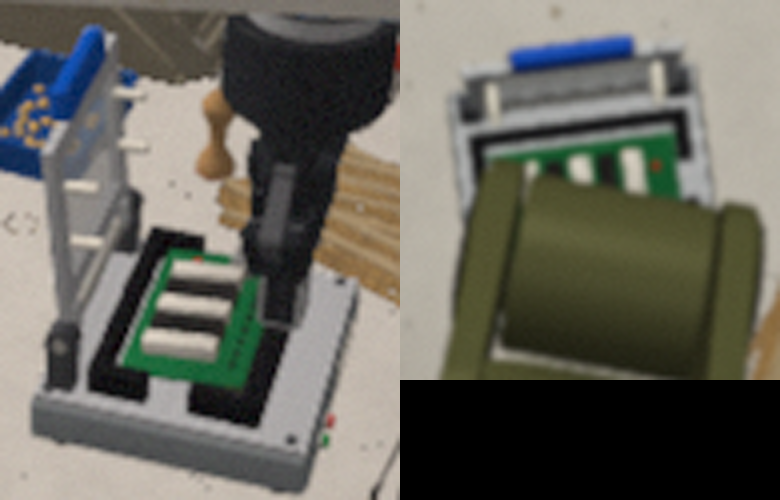

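The front-left corner looks as if it has dropped, near (240,385). I'll back off and look properly.

```bash
python3 - <<'E'
from look import *
from rig import bot
np.set_printoptions(suppress=True,precision=1)
bot.servo_line(F(-37,0,95),speed=150)
bot.servo_line(F(-110,0,120),speed=250)
look(bot,4)
t=load("top4");P=cloud(t)
hsv=cv2.cvtColor(t["image"],cv2.COLOR_BGR2HSV)
g=(hsv[...,0]>50)&(hsv[...,0]<85)&(hsv[...,1]>120); g[:235]=0;g[:,:285]=0;g[:,360:]=0; g[292:]=0
p=P[g]; d=p[:,:2]-C; c,s=np.cos(YAW),np.sin(YAW)
X=d@[c,s];Y=d@[-s,c]
A=np.c_[X,Y,np.ones(len(X))]; ok=abs(p[:,2]-np.median(p[:,2]))<8
print(len(X),X.min(),X.max(),Y.min(),Y.max(),np.linalg.lstsq(A[ok],p[ok,2],rcond=None)[0].round(3),bot.read_state()["clock"])
E
```

```text
659 -30.730418288925023 27.928828078226783 -51.24953936256745 48.98891043070806 [-0.1  0.  44.8] 9.7167
```

View pics/c4.png

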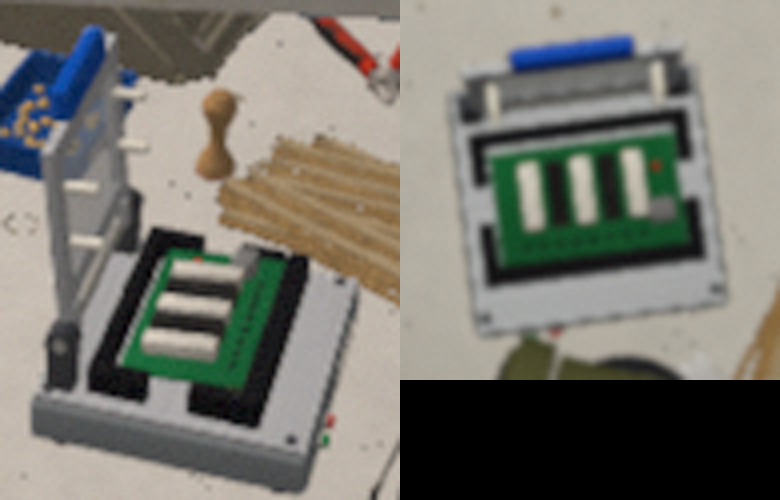

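```bash
cat >> look.py <<'E'
def fit(n="top5",cut=True):
    t=load(n);P=cloud(t);hsv=cv2.cvtColor(t["image"],cv2.COLOR_BGR2HSV)
    d=P[...,:2]-C; c,s=np.cos(YAW),np.sin(YAW);X=d@[c,s];Y=d@[-s,c]
    g=(hsv[...,0]>50)&(hsv[...,0]<85)&(hsv[...,1]>110)&(abs(X)<50)&(abs(Y)<60)&(P[...,2]>30)&(P[...,2]<62)
    X,Y,Z=X[g],Y[g],P[...,2][g]; A=np.c_[X,Y,np.ones(len(X))];ok=np.ones(len(X),bool)
    for _ in range(4):
        k=np.linalg.lstsq(A[ok],Z[ok],rcond=None)[0]; ok=abs(Z-A@k)<5
    print(n,g.sum(),"X",X.min().round(1),X.max().round(1),"Y",Y.min().round(1),Y.max().round(1),"fit",k.round(3))
E
python3 - <<'E'
from look import *
from rig import bot
np.set_printoptions(suppress=True,precision=1)
for n in("top0","side0","top4","side4"): fit(n)
bot.servo_line(F(-31,0,100),speed=250)
bot.servo_line(F(-31,0,69.5),speed=80,until_force=5)
for x in (-28,-26,-24,-22.5,-21,-20):
    r=bot.servo_line(F(x,0,69.5),speed=15,until_force=4)
    s=bot.read_state();print(x,r,round(s["clock"],2),s["ee_pos"],s["ft_force"])
    look(bot,5);fit("side5")
    if r:break
E
```

```text
top0 623 X -40.6 13.3 Y -51.6 51.2 fit [-0.2 -0.  46. ]
side0 413 X -43.7 22.8 Y -53.1 59.0 fit [-0.3  0.  47.1]
top4 700 X -30.9 27.9 Y -51.4 49.0 fit [-0.1  0.  44.3]
side4 466 X -31.2 32.8 Y -52.2 58.7 fit [-0.1  0.  45.8]
-28 False 11.07 [417.  -40.9  69.7] [0.1 0.1 0. ]
side5 332 X -35.9 31.4 Y -54.1 59.6 fit [-0.1  0.  45.6]
-26 False 11.46 [418.9 -40.6  69.5] [-0.7  0.7 -1.9]
side5 329 X -30.6 32.7 Y -52.6 55.7 fit [-0.1  0.  45.8]
-24 False 11.84 [420.9 -40.4  69.5] [ 0.2  0.2 -0. ]
side5 330 X -30.9 33.2 Y -52.6 57.2 fit [-0.1  0.  45.7]
-22.5 False 12.19 [422.3 -40.2  69.5] [0.1 0.6 0. ]
side5 331 X -30.3 32.4 Y -53.5 55.2 fit [-0.1  0.  45.6]
-21 False 12.54 [423.8 -40.   69.5] [-0.3 -0.5 -0.2]
side5 387 X -39.3 33.6 Y -52.7 59.8 fit [-0.   0.  44.5]
-20 False 12.89 [424.8 -39.9  69.5] [0.1 0.3 0.2]
side5 386 X -29.7 33.4 Y -52.2 57.8 fit [-0.   0.  44.5]
```

View pics/c5.png

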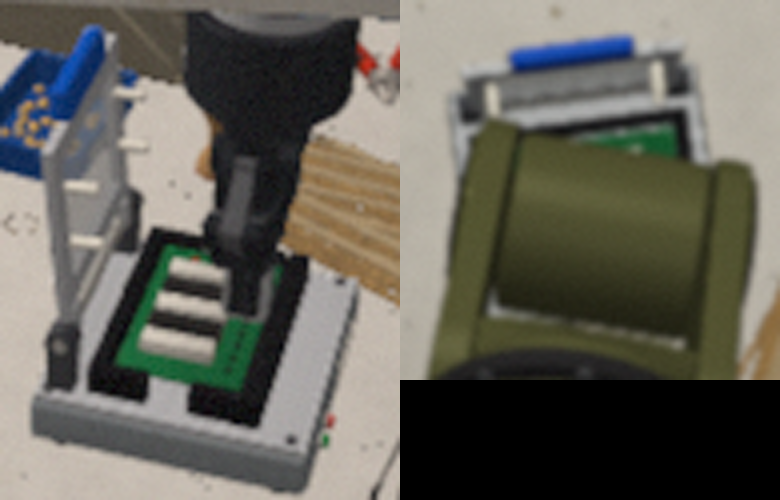

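```bash
python3 - <<'E'
from look import *
from rig import bot
np.set_printoptions(suppress=True,precision=3)
bot.servo_line(F(-24,0,69.5),speed=50)
bot.servo_line(F(-30,0,120),speed=200)
bot.servo_line(F(-110,0,160),speed=300)
look(bot,6)
for n in("top6","side6"):fit(n)
print(bot.read_state()["clock"])
# lid angle: frame/bar points in fixture frame from both
for n in("top6","side6"):
    t=load(n);P=cloud(t);c,s=np.cos(YAW),np.sin(YAW);d=P[...,:2]-C;X=d@[c,s];Y=d@[-s,c];Z=P[...,2]
    hsv=cv2.cvtColor(t["image"],cv2.COLOR_BGR2HSV)
    b=(hsv[...,0]>100)&(hsv[...,0]<130)&(hsv[...,1]>150)&(Z>150)&(Z<200)&(X>30)&(X<110)&(abs(Y)<50)
    r=np.hypot(X[b]-52,Z[b]-59); a=np.arctan2(Z[b]-59,52-X[b])
    print(n,b.sum(),"bar x",X[b].min(),X[b].max(),"z",Z[b].max(),"y",Y[b].min(),Y[b].max(),"r",np.median(r),"ang",np.median(a))
    m=(Z>70)&(Z<185)&(X>35)&(X<110)&(abs(Y)<56)
    k=np.polyfit(Z[m],X[m],1);print("lean",k,"theta",np.pi/2+np.arctan(k[0]))
E
```

```text
top6 715 X -29.1 30.8 Y -51.2 48.9 fit [ 0.001  0.003 43.255]
side6 513 X -29.8 33.6 Y -52.5 59.8 fit [-0.007  0.011 44.591]
14.2
top6 131 bar x 61.58752594582484 70.14824262799648 z 183.2421430721488 y -26.53010408323972 28.69531395562025 r 120.2292928118708 ang 1.6861637943298993
lean [ 0.131 41.434] theta 1.7012454531956835
side6 158 bar x 59.51172956562933 70.25025834569021 z 182.66725065692248 y -24.27256806045706 32.000308863750604 r 119.87223914457093 ang 1.6669179144364468
lean [ 0.11  43.707] theta 1.680164631108513
```

View pics/c6.png

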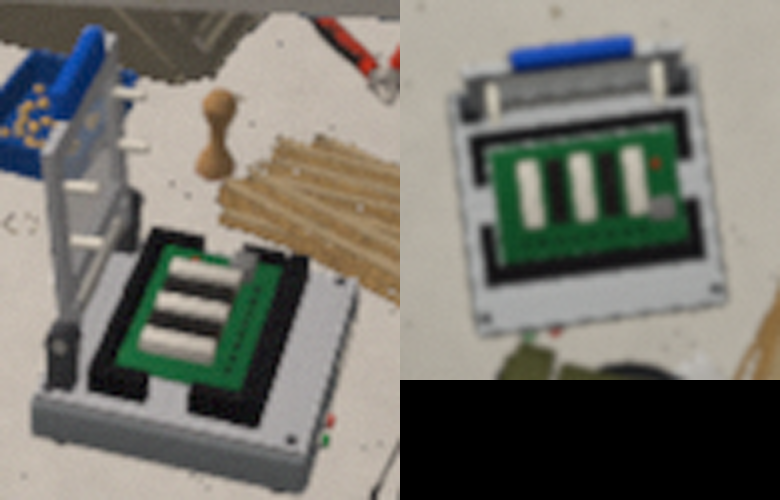

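The board is home: the slab is level with its top at about 43.3 mm, and the centre is within about 1 mm. The lid measures about 1.69 rad. Next I'll go over the lid and flip it.

```bash
python3 - <<'E'
from look import *
from rig import bot
np.set_printoptions(suppress=True,precision=1)
bot.servo_line(F(-100,0,245),speed=250)
bot.servo_line(F(112,0,245),speed=250)
bot.servo_line(F(112,0,178),speed=150,until_force=10)
s=bot.read_state();print(s["clock"],s["ee_pos"],s["ft_force"])
def tgt(th,hd=7):
    r=106+9*np.clip((1.57-th)/1.57,0,1); 
    if th>1.57: r=106
    x=52-r*np.cos(th)+5*np.sin(th)+hd; z=59+r*np.sin(th)+5*np.cos(th)
    return F(x,0,z+19)
for th in (1.75,1.65,1.5,1.35,1.2,1.05):
    r=bot.servo_line(tgt(th),speed=60,until_force=20)
    s=bot.read_state();print(th,r,round(s["clock"],2),s["ee_pos"],s["ft_force"])
    if r:break
look(bot,7)
E
```

```text
16.2917 [555.9 -23.7 179. ] [-0.5 -0.1  0.4]
1.75 False 16.93 [526.9 -27.2 181.7] [-0.6  0.  -0. ]
1.65 False 17.26 [516.2 -28.5 183.4] [-0.5 -0.1  0.3]
1.5 False 17.68 [500.5 -30.5 184.7] [0.4 0.  0.4]
1.35 False 18.09 [484.6 -32.5 183.9] [0.4 0.4 0.1]
1.2 False 18.51 [468.8 -34.4 180.7] [-0.8  0.1 -0.1]
1.05 False 18.93 [453.5 -36.3 175.1] [ 0.  -0.9  0.1]
```

View pics/c7.png

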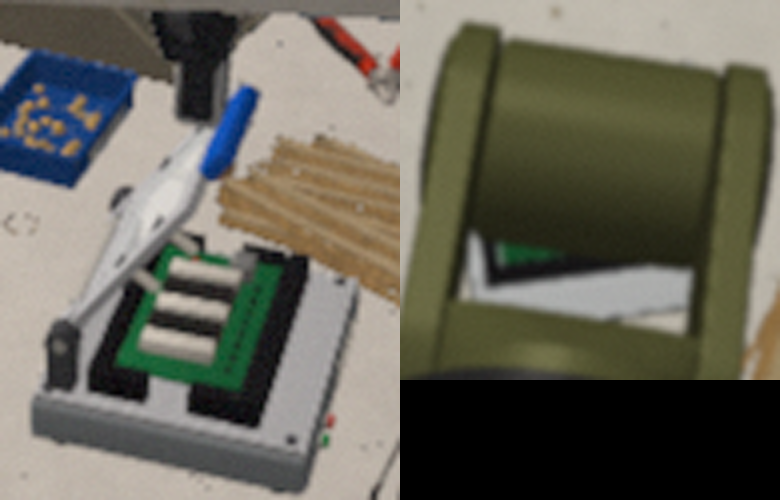

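The lid is swinging over at about 1 rad, with the fingertip behind its bar near (205,110). The board is still home. I'll continue.

```bash
python3 - <<'E'
from look import *
from rig import bot
np.set_printoptions(suppress=True,precision=1)
def tgt(th,hd=7):
    r=106+9*np.clip((1.57-th)/1.57,0,1)
    x=52-r*np.cos(th)+5*np.sin(th)+hd; z=59+r*np.sin(th)+5*np.cos(th)
    return F(x,0,z+19)
for th in (.9,.75,.6,.45,.32,.2,.1):
    r=bot.servo_line(tgt(th),speed=50,until_force=20)
    s=bot.read_state();print(th,r,round(s["clock"],2),s["ee_pos"],s["ft_force"])
    if r:break
look(bot,8)
E
```

```text
0.9 False 19.52 [439.2 -38.1 167.2] [ 0.2  0.3 -0.3]
0.75 False 20.0 [426.  -39.7 157.1] [ 0.8  0.1 -0.4]
0.6 False 20.48 [414.5 -41.2 145.1] [-0.6 -0.5 -0.4]
0.45 False 20.97 [404.8 -42.4 131.3] [-0.8  0.3 -0. ]
0.32 False 21.41 [398.  -43.2 118.2] [-0.3 -0.3 -0.2]
0.2 False 21.83 [393.3 -43.8 105.3] [-0.4  0.2  0.2]
0.1 False 22.22 [390.5 -44.1  94.1] [ 0.3 -0.1  0.3]
```

View pics/c8.png

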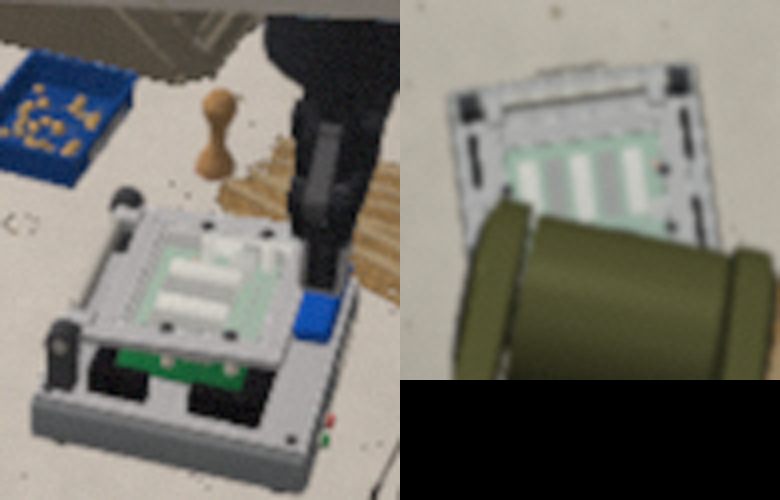

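The lid lies almost shut, with the fingertip on the blue bar near (320,295). Now I'll press down.

```bash
python3 - <<'E'
from look import *
from rig import bot
np.set_printoptions(suppress=True,precision=2)
for z in np.arange(92,75,-1.):
    r=bot.servo_line(F(-55.5,0,z),speed=12,until_force=15)
    s=bot.read_state();print(z,r,round(s["clock"],2),s["ee_pos"],s["ft_force"])
    if r or s["ft_force"][2]>25:break
bot.dwell(.3);s=bot.read_state();print(s["ee_pos"],s["ft_force"])
E
```

```text
92.0 False 22.69 [389.48 -44.25  91.97] [-0.16  0.98 -0.39]
91.0 False 22.94 [389.51 -44.27  90.96] [ 0.62 -0.52  0.09]
90.0 False 23.19 [389.49 -44.25  89.96] [ 0.04 -0.5   0.53]
89.0 False 23.44 [389.51 -44.25  88.95] [-0.54 -0.23 -0.34]
88.0 False 23.69 [389.49 -44.26  87.94] [-0.27  0.04  0.01]
87.0 False 23.94 [389.5  -44.25  86.96] [ 0.05 -0.23  0.95]
86.0 False 24.19 [389.51 -44.28  85.96] [-0.34 -0.3   2.3 ]
85.0 False 24.44 [389.49 -44.28  84.96] [-1.53 -1.09  3.16]
84.0 False 24.69 [389.49 -44.26  83.96] [-2.22 -1.4   2.24]
83.0 False 24.94 [389.49 -44.27  83.05] [-3.04 -1.04  5.39]
82.0 False 25.19 [389.55 -44.31  82.71] [-9.91  0.59 20.85]
81.0 False 25.44 [389.64 -44.34  82.38] [-16.83   1.12  37.72]
[389.63 -44.33  82.39] [-16.02   0.7   37.09]
```

```bash
python3 - <<'E'
from look import *
from rig import bot
np.set_printoptions(suppress=True,precision=2)
bot.servo_line(F(-55.5,0,81.6),speed=5)
bot.dwell(.5);s=bot.read_state();print(s["clock"],s["ee_pos"],s["ft_force"])
look(bot,9)
t=load("side9");P=cloud(t);c,s_=np.cos(YAW),np.sin(YAW);d=P[...,:2]-C;X=d@[c,s_];Y=d@[-s_,c];Z=P[...,2]
a=t["image"].astype(int)
m=(abs(abs(Y)-50)<4)&(X>-45)&(X<35)&(Z>50)&(Z<72)
print(m.sum(),np.polyfit(X[m],Z[m],1),np.median(Z[m]))
m=(a[...,0]>a[...,2]+60)&(X<-45)&(X>-75)&(abs(Y)<40)&(Z>45)&(Z<90);print(m.sum(),np.median(Z[m]),X[m].min(),X[m].max(),Y[m].min(),Y[m].max())
t=load("top9");P=cloud(t);d=P[...,:2]-C;X=d@[c,s_];Y=d@[-s_,c];Z=P[...,2]
m=(abs(abs(Y)-50)<4)&(X>-5)&(X<45)&(Z>50)&(Z<75)
print("top frame",m.sum(),np.polyfit(X[m],Z[m],1),np.median(Z[m]))
E
```

```text
26.5083 [389.6  -44.32  82.61] [-12.15  -0.32  27.66]
255 [ 0.01 62.69] 63.269443723824
101 64.82500535537736 -64.94972515277239 -47.75860826455891 7.68101803217166 33.078777334650404
top frame 173 [ 0.   62.19] 62.11879453040365
```

View pics/c9.png

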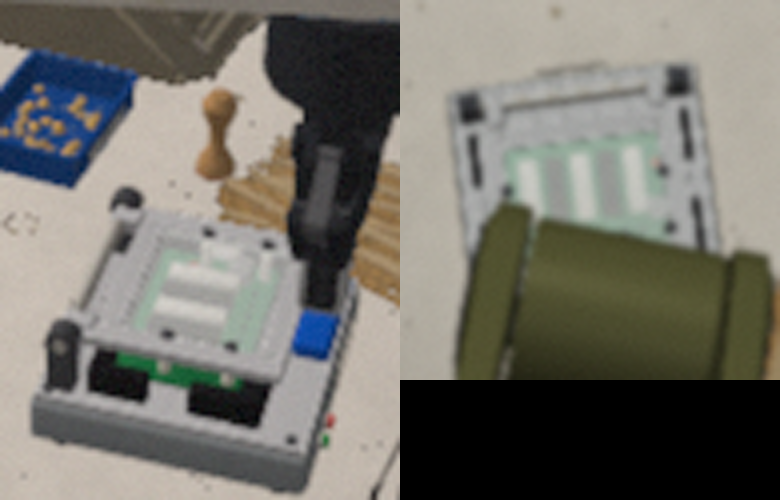

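```bash
python3 - <<'E'
from rig import bot
bot.finish_job()
s=bot.read_state();print(s["clock"],s["ft_force"])
E
```

```text
the job is handed in; nothing more can be done
the job is handed in; nothing more can be done
```

The board is seated flat in the nest. The lid is flipped over and held shut by the fingertip pressing on the blue bar. I handed the job in with the arm still pressing; it reports no verdict.

- **Seating the board:** I pushed on its front edge with a closed fingertip. This first push left it sloping about 0.1 rad, with the front feet seemingly still on the lead-in. A light push on the front of the sockets dropped it in. Afterwards it measured level (slope about 0.00 to 0.01), with the slab top at 43.3 mm from above and 44.6 mm from the side, and the centre about 1 mm from home in x and y.
- **Closing the lid:** It started at about 1.69 rad, and I pushed it over from behind along an arc at 50 to 60 mm/s.
- **Pressing it shut:** While pressing, the force rose sharply at a tip height of about 64 mm, where the lid reached its stop. It peaked at 37 N, so I eased off to about 28 N down.
- **Last checks:** The lid's frame measured level (slope 0.00 to 0.01), with its top at about 62 mm. There was also about 12 N sideways on the finger. The pressed board's height under the lid was not measured; I took it from the lid being at its stop.
- **Surroundings:** I did not measure the trays, bottles and other bystanders. The tool was kept clear of them, and the blue tray and stamp look unmoved in the side pictures. The job took about 26.5 s of the 56 s allowed.

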